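# Fit the cutting disc in the food cutter

### The arm

A 6-joint arm with a two-finger parallel gripper is mounted at the origin on the work surface. World frame = base frame: x ahead of the robot, y to its left, z up, the work surface at z = 0. Lengths are in mm, angles in rad, forces in N, time in s.
With the tool pointing down it reaches from about 300 to 750 mm from the base axis. Payload 8.5 kg.
Tool frame: the origin (TCP) lies midway between the tips of the shut fingers; the grasp point (between the pads) lies 19 mm behind it; z points along the fingers, y is the line along which they close (so a half turn about z gives the same grasp; the last joint's range is limited). The gripper opens to 88 mm and grips with 3 to 60 N. Pads are 18 mm wide; open, the fingers measure 123 mm over their backs; the gripper's body (75 mm by 187 mm) begins 45 mm behind the grasp point.
Start: joints at [0.969, 0.381, 1.297, -0, 1.464, -0.215], TCP at [207.465, 509.351, 238.748] pointing down, gripper open.
Joint ranges: [-3.11, 3.11], [-0.89, 2.33], [0.22, 2.48], [-1.42, 4.56], [0.17, 2.85], [-2.88, 2.88]. Speed limits (rad/s): [2.39, 2.39, 3.14, 3.14, 3.14, 3.14].

### API

Orientations are given as a unit quaternion [x, y, z, w].
In Python, from cell import arm gives the robot as it stands. The module is installed in compiled form; this text tells all that it offers.
- The arm moves only by the tool drive_tool, never from a script. Its argument "steps" is a list of rows, each a list of 7 numbers: the shift along the tool's x, y, z in mm, then the turn, a rotation vector about the tool's x, y, z in rad, then the opening, from -1 (shut) to 1 (fully open). In form: [[dx, dy, dz, ax, ay, az, hand], ...]. A call has 1 to 20 rows; each row is the pose to reach, as a shift and turn from the pose commanded when the call began, along the tool's axes at that moment; what a row does not reach only later rows make up. A row lasts 1/10 s, in which the tool goes at most 50 mm and 8.59 degrees, less where a joint would pass 70% of its speed; a pose out of reach is approached as far as the arm can. A call with a gripper value outside its range is refused whole. The fingers move at their own pace and stop on an object; the grip force is fixed at half the most. Time passes only in rows, so rows that repeat a pose let the fingers close. It gives the time, the measured TCP pose, the force, the opening and the grip force at its end, in the units of the state.
- arm.get_state(): the state, without advancing time (a new reading comes with each control period).
- arm.capture(name): name is "scene" or "top" or "wrist"; returns the picture (480x640x3 uint8, red, green, blue); there is no depth.
- arm.camera_params(name): a dict with "fx", "fy", "cx", "cy" (pixels), "dist" ([k1, k2, p1, p2, k3] as OpenCV has them; the pictures are not rectified), "rvec" (rotation vector, rad) and "tvec" (3), from world to camera coordinates, as OpenCV has them. Camera axes: x right, y down, z forward; pixel columns grow to the right and rows downward; lengths in mm; the calibration is good to about 2 mm. A picture is of the moment at which its call begins: read the wrist's pose just before it. camera_params takes no time and is no camera call; for the wrist camera it gives the pose at the moment of the call.
- arm.close_job(): hands the job in; it is judged then, once.
The state is a dict: "clock": time; "joints": joint angles; "joint_velocities": joint speeds; "tau": joint torques, N m; "tcp_pos": TCP position; "orientation": TCP orientation; "force": force on the tool from outside, world axes, zero at the start; "moment": the same for the moment, N m; "finger_gap": finger opening in mm; "grip_force": force on a finger pad.
Only numpy, scipy, OpenCV 4.12 (cv2) and the standard library are available. Lean on these libraries where they do the work, as an engineer would, in place of code of your own. Each camera call takes 0.05 s, during which the arm holds its last target. There are 200 camera calls.

### The job

Get the food cutter ready for use: lift the loose lid off its bowl by the knob and set it down, knob up, on the white board. Then fit the cutting disc with the square hub onto the square drive shaft in the bowl, turned to match and pushed fully home, hub up. Do not drop the lid or the disc, leave the other things on the table where they are, and leave the lid off.

Things in the scene. Friction and masses are not known exactly. Their poses are not given: they have to be found in the camera images.
- cutter: Fixed benchtop food cutter: grey round base (dia 200, height 70 mm), low control nose on its -x side (50 high, 135 from the axis), round steel bowl on top: outer dia 190, inner 182, inner floor z 75, rim z 160, bar handle at +x to 130 from the axis. A square shaft stands on the axis, its sides parallel to the cutter's x and y. Origin: centre of the underside, on the table; z up.
- seat (a point): Point on the cutter's axis at the round shoulder (diameter 48) at the foot of the square shaft, 92 mm above the cutter's origin; axes as the cutter's. The shaft above it is 18 mm square and 38 mm tall, its top 5 mm tapered to 13 mm square. The underside of a fully seated disc rests on this shoulder.
- shaft_tip (a point): Centre of the top of the square shaft, 130 mm above the cutter's origin.
- lid: Loose round steel lid on the bowl's rim: flange dia 198, 5 mm thick; under it a plug dia 168, 8 mm deep, inside the bowl with 7 mm play around; on top a black cylindrical knob, dia 32, 40 mm tall. Origin: centre of the plug's underside; z up, the knob's top at z 53 mm. About 0.35 kg.
- lid_knob (a point): Grip point on the lid's knob, on its axis, 40 mm above the lid's origin.
- disc: Aluminium cutting disc: plate dia 140, 4 mm thick, with three small blades; on it a square hub 40 x 40 mm, top at z 50. A 20 mm square bore, parallel to the hub's flats, goes through (a round hole of dia 32 in the plate). Origin: centre of the plate's underside; x, y along the hub's sides, z up. Lies flat on the table, hub up; about 0.35 kg. Any of four quarter turns fits the shaft.
- disc_hub (a point): Grip point on the axis of the disc's hub, 34 mm above the disc's origin.
- board: White plastic board, fixed flat on the table, 220 (x) x 200 (y) x 12 mm. Origin: centre of its underside.
- board_top (a point): Centre of the white board's upper face, 12 mm above the board's origin.
- other_disc: Bystander: similar disc, diameter 140, but with a round solid hub of diameter 28, 34 mm tall; it lies at the far edge of the table. Origin: centre of its underside.
- squeeze_bottle: Bystander: white squeeze bottle, diameter 54, height 130 mm. Origin: centre of its foot.
- tin: Bystander: tin can, diameter 72, height 85 mm. Origin: centre of its foot.
- spatula: Bystander: spatula, 200 mm long along its x axis, lying at the left side. Origin: centre of its underside.
- timer: Bystander: white kitchen timer, 55 x 70 x 23 mm, near the robot. Origin: centre of its underside.

How it is judged:
By the outcome, as a careful person would: the job done as asked, in the order asked, and still so for the second after the job is handed in, with the robot touching nothing.
It also fails if it takes over 72 s, if anything falls off the work surface, if the arm or the gripper's body presses on something with over 40 N, if the wrist force passes 120 N, or if a joint passes its speed limit or range.

## Working session

There is one attempt and no reset: what is moved stays moved. The work goes in short steps, Python scripts to look and compute and a tool call to move; the robot and the scene stay as the last step left them, time stands still between calls to the robot, and variables do not carry over. Pictures are saved under pics/ and viewed, at most 10 in all, crops included, and the job is handed in when it is done.

Besides the shell and the picture viewer there is one more tool, called after "Request:" by a JSON object that holds its "op" and its "data". drive_tool: Moves the arm, as the interface text tells. Its arguments: {"type":"object","properties":{"steps":{"type":"array","items":{"type":"array","items":{"type":"number"}}}},"required":["steps"]}

```bash
mkdir -p pics; cat > h.py <<'E'
import numpy as np,cv2
from cell import arm
from scipy.spatial.transform import Rotation as R
def cap(n,f=None):
    p=arm.camera_params(n); im=arm.capture(n)
    if f: cv2.imwrite('pics/'+f,im[:,:,::-1])
    return im,p
def KD(p): return np.array([[p['fx'],0,p['cx']],[0,p['fy'],p['cy']],[0,0,1.]]),np.array(p['dist'],float)
def onplane(p,uv,z):
    K,D=KD(p); u=cv2.undistortPoints(np.array(uv,float).reshape(-1,1,2),K,D).reshape(-1,2)
    Rm=cv2.Rodrigues(np.array(p['rvec'],float))[0]; t=np.array(p['tvec'],float).ravel()
    d=np.c_[u,np.ones(len(u))]@Rm; c=-Rm.T@t
    return c+d*((z-c[2])/d[:,2])[:,None]
def proj(p,X):
    K,D=KD(p); return cv2.projectPoints(np.array(X,float).reshape(-1,1,3),np.array(p['rvec'],float),np.array(p['tvec'],float),K,D)[0].reshape(-1,2)
E
python3 - <<'E'
from h import *
s=arm.get_state();print(s)
for n in('scene','top'):
    im,p=cap(n,n+'0.png');print(n,p)
E
```

```text
{'clock': 0.0, 'joints': array([ 9.68699818e-01,  3.81191486e-01,  1.29823401e+00,  2.29757967e-05,
        1.46359608e+00, -2.15293443e-01]), 'joint_velocities': array([ 0.00065167, -0.00117243, -0.00025937,  0.00080149,  0.00142516,
        0.00090966]), 'tau': array([-2.62021376e-04, -4.37928915e+01, -2.24558401e+01,  7.13417865e-02,
        3.52608296e-02, -1.16028609e-04]), 'tcp_pos': array([207.31258507, 509.13994915, 238.14921368]), 'orientation': array([ 1.92199281e-01,  9.81355657e-01, -6.51079545e-04, -2.94416010e-04]), 'force': array([0.50222931, 0.25873924, 0.40412057]), 'moment': array([ 0.05595902, -0.01126858,  0.02236892]), 'grip_force': 0.0, 'finger_gap': 88.14900228575077}
scene {'fx': 448.4804960576422, 'fy': 448.4804960576422, 'cx': 322.7337373067172, 'cy': 243.9886666388382, 'dist': array([-0.07592198,  0.        ,  0.        ,  0.        ,  0.        ]), 'rvec': array([ 1.46546859,  2.04359205, -0.89203974]), 'tvec': array([ 104.89004713, -280.93220665, 1715.80767465])}
top {'fx': 477.59993448426536, 'fy': 477.59993448426536, 'cx': 321.0465437008542, 'cy': 239.0147680887609, 'dist': array([-0.0926107,  0.       ,  0.       ,  0.       ,  0.       ]), 'rvec': array([ 2.16279147, -2.11568412,  0.11813237]), 'tvec': array([ 100.9692079 ,  574.90188321, 1322.59175993])}
```

View pics/top0.png

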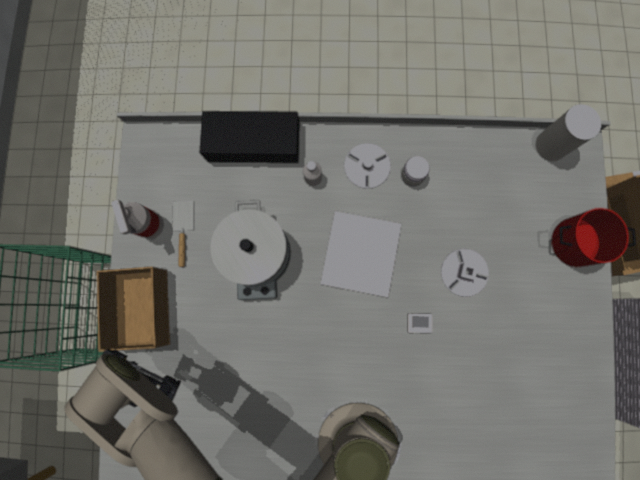

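View pics/scene0.png

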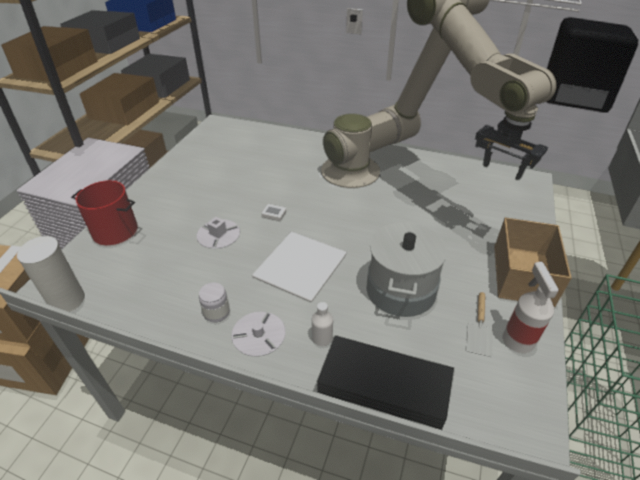

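The top view shows the lid at about (250,247), its knob at (246,245), the board at (361,254) and the disc with the square hub at (465,272). The scene view agrees.

```bash
python3 - <<'E'
from h import *
im=cv2.imread('pics/top0.png');p=arm.camera_params('top')
g=cv2.cvtColor(im,cv2.COLOR_BGR2GRAY)
def cen(mask,x0,y0,x1,y1):
    m=np.zeros_like(g);m[y0:y1,x0:x1]=mask[y0:y1,x0:x1]
    cs=cv2.findContours(m,cv2.RETR_EXTERNAL,cv2.CHAIN_APPROX_NONE)[0];return max(cs,key=cv2.contourArea)
k=cen((g<60).astype(np.uint8),232,230,262,260);M=cv2.boundingRect(k);(c,r)=cv2.minEnclosingCircle(k);print('knob',c,r,onplane(p,c,200))
for t in (170,180,190,200):
  for nm,b,z in(('board',(315,205,408,303),12),('disc',(435,242,495,302),4),('lid',(205,205,295,290),165)):
    c=cen((g>t).astype(np.uint8),*b); h=cv2.convexHull(c); P=onplane(p,h.reshape(-1,2),z)[:,:2].astype(np.float32)
    if nm=='board': print(t,nm,cv2.minAreaRect(P))
    else:
        e=cv2.fitEllipse(P);print(t,nm,e,np.round(cv2.minEnclosingCircle(P)[0],1))
# cutter nose rectangle / handle for yaw
print('nose/handle pix', onplane(p,[(257,291),(238,298),(276,298),(249,203)],50))
big=np.hstack([cv2.resize(im[190:310,195:305],None,fx=4,fy=4,interpolation=cv2.INTER_CUBIC)[:, :], cv2.resize(im[230:310,430:500],(350,480),interpolation=cv2.INTER_CUBIC)])
cv2.imwrite('pics/crop.png',big);print(big.shape)
E
```

```text
knob (246.66128540039062, 245.0806427001953) 6.97877836227417 [[531.49623995 296.90768999 200.        ]]Traceback (most recent call last):
  File "<stdin>", line 10, in <module>
  File "<stdin>", line 6, in cen
ValueError: max() iterable argument is empty
```

```bash
python3 - <<'E'
from h import *
im=cv2.imread('pics/top0.png');p=arm.camera_params('top')
g=cv2.cvtColor(im,cv2.COLOR_BGR2GRAY)
print('levels table',g[235,305],'board',g[254,361],'disc',g[285,455],'lid',g[262,235])
for nm,(x0,y0,x1,y1),z in(('board',(315,205,408,303),12),('disc',(437,244,493,300),4),('lid',(205,205,295,292),165)):
    sub=g[y0:y1,x0:x1]; t=cv2.threshold(sub,0,255,cv2.THRESH_OTSU)[0]
    for tt in (t-8,t,t+8):
        cs=cv2.findContours((sub>tt).astype(np.uint8),cv2.RETR_EXTERNAL,cv2.CHAIN_APPROX_NONE,offset=(x0,y0))[0]
        if not cs: continue
        c=max(cs,key=cv2.contourArea);P=onplane(p,cv2.convexHull(c).reshape(-1,2),z)[:,:2].astype(np.float32)
        print(nm,tt,cv2.minAreaRect(P) if nm=='board' else (cv2.fitEllipse(P),cv2.minEnclosingCircle(P)))
big=np.hstack([cv2.resize(im[190:310,195:305],(440,480),interpolation=cv2.INTER_CUBIC), cv2.resize(im[230:310,430:490],(360,480),interpolation=cv2.INTER_CUBIC)])
cv2.imwrite('pics/crop.png',big);print(big.shape)
E
```

```text
levels table 129 board 147 disc 128 lid 143
board 128.0 ((538.3231811523438, -3.2180023193359375), (283.14447021484375, 269.30810546875), 1.2336024045944214)
board 136.0 ((538.5966186523438, -1.885345458984375), (195.677001953125, 217.9029541015625), 79.95537567138672)
board 144.0 ((538.0950927734375, -2.1637420654296875), (193.85958862304688, 211.4334716796875), 79.93579864501953)Traceback (most recent call last):
  File "<stdin>", line 11, in <module>
cv2.error: OpenCV(4.12.0) /io/opencv/modules/imgproc/src/shapedescr.cpp:361: error: (-201:Incorrect size of input array) There should be at least 5 points to fit the ellipse in function 'fitEllipseNoDirect'
```

```bash
cat >> h.py <<'E'
def delta(xyz,yaw=None):
    """row to TCP xyz, tool pointing down, tool y at world angle yaw (deg, mod 180 nearest)"""
    s=arm.get_state(); R0=R.from_quat(s['orientation']); y=R0.as_matrix()[:,1]; cur=np.degrees(np.arctan2(y[1],y[0]))
    yaw=cur if yaw is None else cur+(yaw-cur+90)%180-90
    a=np.radians(yaw); yv=np.array([np.cos(a),np.sin(a),0]); zv=np.array([0,0,-1.]); Rt=np.c_[np.cross(yv,zv),yv,zv]
    print('cur',np.round(s['tcp_pos'],1),'yaw',round(cur,2),'j',np.round(s['joints'],2),'t',round(s['clock'],2))
    print('row',np.round(R0.inv().apply(np.array(xyz)-s['tcp_pos']),1),np.round((R0.inv()*R.from_matrix(Rt)).as_rotvec(),4))
E
python3 - <<'E'
from h import *
im=cv2.imread('pics/top0.png');p=arm.camera_params('top')
print('disc',onplane(p,[(465,272)],4),'nose-handle',onplane(p,[(257,295),(249,203)],100))
w=arm.camera_params('wrist');s=arm.get_state();Rm=cv2.Rodrigues(w['rvec'])[0];c=-Rm.T@w['tvec'].ravel()
Rt=R.from_quat(s['orientation']);print('cam in tool',Rt.inv().apply(c-s['tcp_pos']),Rt.inv().apply(Rm[2]),w['fx'],w['cx'],w['cy'])
delta([531,297,330])
big=np.hstack([cv2.resize(im[190:310,195:305],(440,480),interpolation=cv2.INTER_CUBIC), cv2.resize(im[230:310,430:490],(360,480),interpolation=cv2.INTER_CUBIC)])
cv2.imwrite('pics/crop.png',big)
E
```

```text
disc [[ 489.22988862 -306.38143011    4.        ]] nose-handle [[408.31037987 281.38198061 100.        ]
 [661.12632118 314.21166346 100.        ]]
cam in tool [  82.17592239    0.2122543  -145.97261201] [-3.15673532e-01 -3.18253255e-04  9.48867809e-01] 344.3273240654513 319.8023823510784 240.0450197812879
cur [207.3 509.2 238.2] yaw 67.84 j [ 0.97  0.38  1.3  -0.    1.46 -0.22] t 0.1
row [-379.8  -74.5  -91.8] [-0.0013 -0.0002 -0.    ]
```

View pics/crop.png

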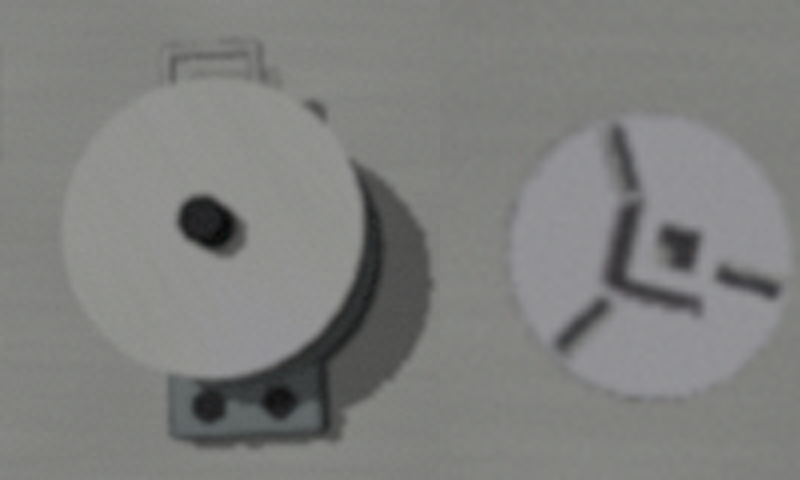

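The crop shows the knob on the lid, the nose straight below the bowl, and the disc's hub turned by about 10°.

Request:
{"op": "drive_tool", "data": {"steps": [[-20,0,-92,0,0,0,1],[-380,-74,-92,0,0,0,1],[-380,-74,-92,0,0,0,1],[-380,-74,-92,0,0,0,1],[-380,-74,-92,0,0,0,1],[-380,-74,-92,0,0,0,1],[-380,-74,-92,0,0,0,1],[-380,-74,-92,0,0,0,1],[-380,-74,-92,0,0,0,1],[-380,-74,-92,0,0,0,1],[-380,-74,-92,0,0,0,1],[-380,-74,-92,0,0,0,1],[-380,-74,-92,0,0,0,1],[-380,-74,-92,0,0,0,1]]}}

```text
clock: 1.5
tcp_pos: [530.7, 298.2, 331.0]
orientation: [0.192, 0.981, 0.0, 0.0]
force: [0.0, 0.1, -0.1]
finger_gap: 88.0
grip_force: 0.0
```

```bash
python3 - <<'E'
from h import *
im,p=cap('wrist','w1.png')
g=cv2.cvtColor(im,cv2.COLOR_RGB2GRAY)
m=(g<60).astype(np.uint8)
n,l,st,c=cv2.connectedComponentsWithStats(m)
for i in range(1,n):
    if st[i,4]>300: print(st[i],c[i])
delta([531,297,173])
E
```

```text
[ 476    0   87   71 4244] [519.69651272  30.48562677]
[ 563    0   77   47 1024] [603.27441406  20.00390625]
[237  88  74  51 815] [277.53496933 110.39386503]
[ 537  119   99   80 4557] [582.93438666 156.78033794]
[ 306  201   39   46 1410] [324.6751773  223.84397163]
[    0   287   640   193 88574] [328.51255447 400.53641023]
cur [530.8 298.1 331. ] yaw 67.91 j [ 0.32  0.45  0.93  0.    1.77 -0.87] t 1.55
row [ -0.5  -1.  158. ] [ 0.0002  0.0002 -0.    ]
```

View pics/w1.png

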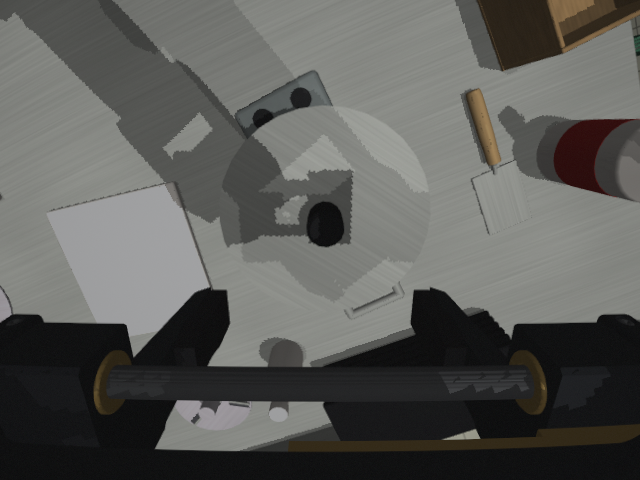

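The wrist view shows the knob between the fingers at (325,224), with the nose upper left and the board at left.

```bash
python3 - <<'E'
from h import *
p=arm.camera_params('wrist')
k=onplane(p,[(325.5,224)],185)[0];print(k)
# check: project knob cylinder bbox
a=np.linspace(0,6.28,60)
pts=np.vstack([np.c_[k[0]+16*np.cos(a),k[1]+16*np.sin(a),np.full(60,z)] for z in(165,205)]);q=proj(p,pts);print(q.min(0),q.max(0))
delta([k[0],k[1],173])
E
```

```text
[532.84173205 302.80772016 185.        ]
[306.50020143 201.36914645] [345.25934967 248.81724659]
cur [530.8 298.1 331. ] yaw 67.91 j [ 0.32  0.45  0.93  0.    1.77 -0.87] t 1.55
row [-1.00e-01  5.10e+00  1.58e+02] [ 0.0002  0.0002 -0.    ]
```

Request:
{"op": "drive_tool", "data": {"steps": [[0,5,30,0,0,0,1],[0,5,65,0,0,0,1],[0,5,100,0,0,0,1],[0,5,130,0,0,0,1],[0,5,148,0,0,0,1],[0,5,158,0,0,0,1],[0,5,158,0,0,0,1],[0,5,158,0,0,0,-1],[0,5,158,0,0,0,-1],[0,5,158,0,0,0,-1],[0,5,158,0,0,0,-1],[0,5,158,0,0,0,-1],[0,5,158,0,0,0,-1],[0,5,158,0,0,0,-1],[0,5,158,0,0,0,-1],[0,5,158,0,0,0,-1]]}}

```text
clock: 3.15
tcp_pos: [533.4, 302.1, 172.8]
orientation: [0.192, 0.981, -0.0, -0.0]
force: [-0.3, -0.1, -0.0]
finger_gap: 31.2
grip_force: 30.0
```

Request:
{"op": "drive_tool", "data": {"steps": [[0,0,-3,0,0,0,-1],[0,0,-10,0,0,0,-1],[0,0,-25,0,0,0,-1],[0,0,-42,0,0,0,-1],[-3,-6,-58,0,0,0,-1],[-8,-19,-65,0,0,0,-1],[-17,-40,-65,0,0,0,-1],[-29,-68,-65,0,0,0,-1],[-41,-96,-65,0,0,0,-1],[-53,-124,-65,0,0,0,-1],[-65,-152,-65,0,0,0,-1],[-77,-180,-65,0,0,0,-1],[-88,-208,-65,0,0,0,-1],[-99,-233,-65,0,0,0,-1],[-108,-254,-60,0,0,0,-1],[-114,-269,-50,0,0,0,-1],[-118,-277,-35,0,0,0,-1],[-119,-280,-15,0,0,0,-1],[-119,-280,5,0,0,0,-1],[-119,-280,20,0,0,0,-1]]}}

```text
clock: 5.15
tcp_pos: [537.1, -2.8, 151.5]
orientation: [0.193, 0.981, -0.0, -0.001]
force: [0.0, 0.5, -2.0]
finger_gap: 31.7
grip_force: 30.0
```

```bash
python3 - <<'E'
from h import *
delta([538.4,-2,34])
im,p=cap('scene','s1.png')
E
```

```text
cur [537.1  -2.8 151.5] yaw 67.79 j [-0.23  0.44  1.47 -0.    1.23 -1.41] t 5.15
row [ -1.1   1.3 117.5] [-0.0004 -0.0016 -0.    ]
```

View pics/s1.png

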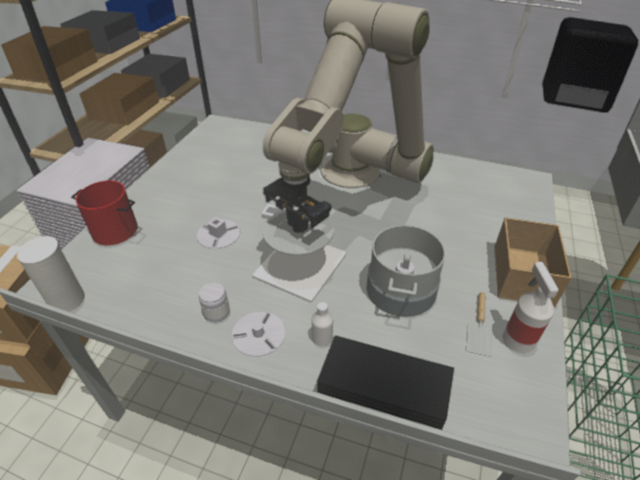

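The lid hangs level above the board at (298,235) and the bowl is open at (405,265).

Request:
{"op": "drive_tool", "data": {"steps": [[-1,1,25,0,0,0,-1],[-1,1,55,0,0,0,-1],[-1,1,85,0,0,0,-1],[-1,1,103,0,0,0,-1],[-1,1,110,0,0,0,-1],[-1,1,113,0,0,0,-1],[-1,1,115,0,0,0,-1],[-1,1,117,0,0,0,-1],[-1,1,117,0,0,0,-1]]}}

```text
clock: 6.1
tcp_pos: [539.5, -1.6, 36.3]
orientation: [0.192, 0.981, -0.0, 0.0]
force: [1.0, 0.2, -2.4]
finger_gap: 31.3
grip_force: 30.0
```

Request:
{"op": "drive_tool", "data": {"steps": [[0,0,0,0,0,0,-1],[0,0,0.5,0,0,0,-1],[0,0,1,0,0,0,-1],[0,0,1,0,0,0,-1]]}}

```text
clock: 6.5
tcp_pos: [539.2, -1.6, 34.7]
orientation: [0.192, 0.981, -0.0, -0.0]
force: [-0.4, 0.1, -1.8]
finger_gap: 31.4
grip_force: 30.0
```

Request:
{"op": "drive_tool", "data": {"steps": [[0,0,0.5,0,0,0,-1],[0,0,1,0,0,0,-1],[0,0,1.5,0,0,0,-1],[0,0,1.5,0,0,0,-1]]}}

```text
clock: 6.9
tcp_pos: [539.2, -1.5, 33.2]
orientation: [0.192, 0.981, -0.0, -0.0]
force: [-0.5, 0.7, -3.3]
finger_gap: 31.1
grip_force: 30.0
```

Request:
{"op": "drive_tool", "data": {"steps": [[0,0,0.5,0,0,0,-1],[0,0,1,0,0,0,-1],[0,0,1,0,0,0,-1]]}}

```text
clock: 7.2
tcp_pos: [539.3, -1.5, 32.7]
orientation: [0.192, 0.981, -0.0, 0.0]
force: [-0.7, -0.1, 4.7]
finger_gap: 31.3
grip_force: 30.0
```

Request:
{"op": "drive_tool", "data": {"steps": [[0,0,0,0,0,0,1],[0,0,0,0,0,0,1],[0,0,0,0,0,0,1],[0,0,0,0,0,0,1],[0,0,0,0,0,0,1],[0,0,-8,0,0,0,1],[0,0,-30,0,0,0,1],[0,0,-70,0,0,0,1],[0,0,-110,0,0,0,1],[-7,-30,-150,0,0,0,1],[-16,-70,-190,0,0,0,1],[-25,-110,-190,0,0,0,1],[-34,-150,-190,0,0,0,1],[-43,-190,-190,0,0,0,1],[-52,-230,-190,0,0,0,1],[-60,-265,-190,0,0,0,1],[-66,-290,-190,0,0,0,1],[-68,-300,-190,0,0,0,1],[-68,-300,-190,0,0,0,1],[-68,-300,-190,0,0,0,1]]}}

```text
clock: 9.2
tcp_pos: [489.2, -303.9, 222.5]
orientation: [0.192, 0.981, 0.0, -0.0]
force: [0.5, 0.4, 0.2]
finger_gap: 87.9
grip_force: 0.0
```

```bash
python3 - <<'E'
from h import *
im,p=cap('wrist','w2.png'); delta([489,-306,220])
im,p=cap('top','t2.png')
E
```

```text
cur [ 489.3 -303.7  222.5] yaw 67.91 j [-0.76  0.44  1.25  0.    1.45 -1.95] t 9.25
row [-0.6 -2.3  2.5] [ 0.0003 -0.      0.    ]
```

View pics/w2.png

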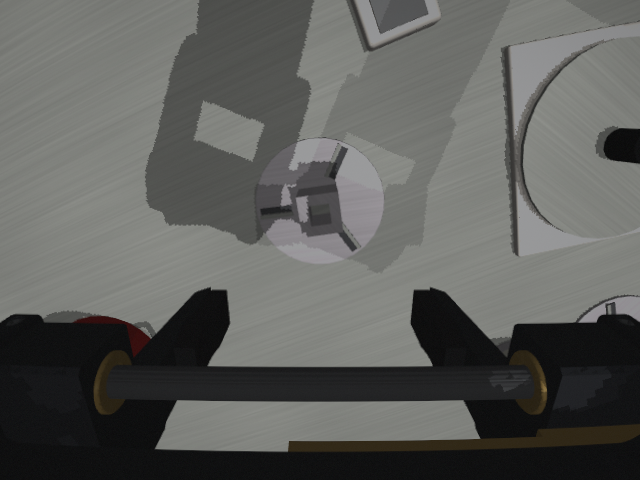

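View pics/t2.png

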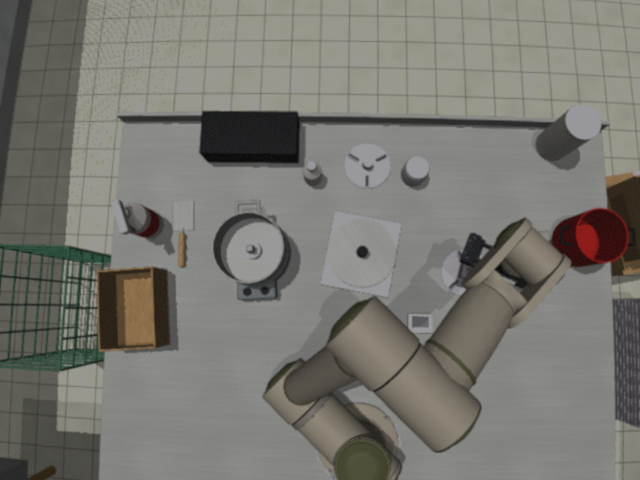

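The wrist view shows the disc at about (320,200) with its bore near (320,213). The top view shows the lid centred on the board with the knob up, and the shaft in the bowl at (252,250).

```bash
python3 - <<'E'
import cv2,numpy as np
im=cv2.imread('pics/w2.png')[135:270,250:390]
t=cv2.imread('pics/top0.png')[242:302,435:480]
f=lambda a,s:cv2.convertScaleAbs(cv2.resize(a,s,interpolation=cv2.INTER_CUBIC),alpha=1.5)
cv2.imwrite('pics/c2.png',np.hstack([f(im,(560,540)),f(t,(240,320)) if 0 else cv2.copyMakeBorder(f(t,(240,320)),0,220,0,0,cv2.BORDER_CONSTANT)]))
E
```

```text
(no output)
```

View pics/c2.png

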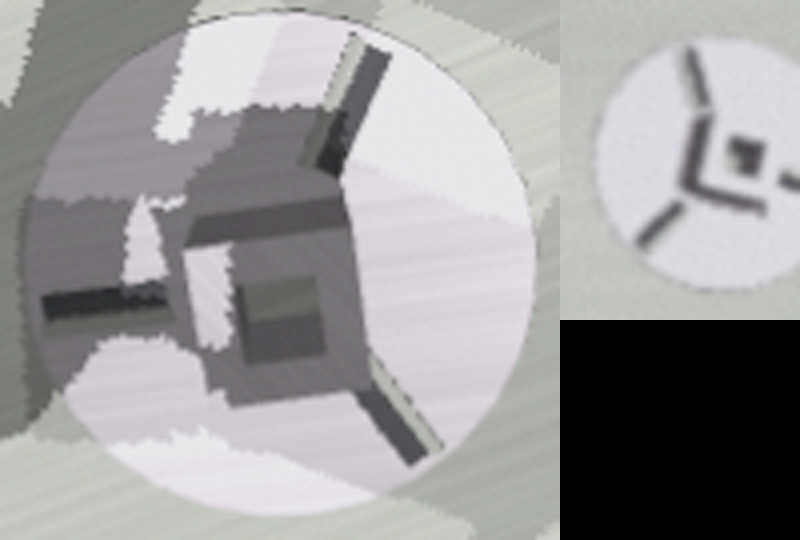

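The crop shows the hub top's corners at (184,247), (347,227), (370,390) and (207,410), with the bore at (237,287)–(327,353) and the plate rim unobstructed.

```bash
python3 - <<'E'
from h import *
p=arm.camera_params('wrist')
f=lambda a:np.array(a,float)/4+[250,135]-.4
h=onplane(p,f([(184,247),(347,227),(370,390),(207,410)]),50)[:,:2];b=onplane(p,f([(237,287),(320,277),(327,353),(245,363)]),50)[:,:2]
for q in(h,b): 
    e=np.roll(q,-1,0)-q; print(q.mean(0),np.linalg.norm(e,axis=1),(np.degrees(np.arctan2(e[:,1],e[:,0])))%90)
r=onplane(p,f([(22,260),(536,260),(60,400),(280,10),(290,514),(500,135)]),3)[:,:2].astype(np.float32)
print(cv2.fitEllipse(r),cv2.minEnclosingCircle(r))
import sys
c=np.vstack([h.mean(0),b.mean(0)]).mean(0)
for y in(60,150): pass
e=h[1]-h[0]; delta([c[0],c[1],120],np.degrees(np.arctan2(e[1],e[0])))
E
```

```text
[ 487.49841169 -303.76468206] [38.37147048 40.19918575 39.84027945 40.37369858] [74.98894406 76.73441637 75.26568371 74.6428202 ]
[ 488.03455533 -302.64427509] [19.72546511 18.65970655 19.83759985 18.73542301] [74.94001378 73.59295182 75.150218   73.25575996]
((487.4002380371094, -303.59893798828125), (137.9268341064453, 139.7554931640625), 19.56850814819336) ((487.6826171875, -303.77520751953125), 69.8458251953125)
cur [ 489.4 -303.7  222.5] yaw 67.92 j [-0.76  0.44  1.25  0.    1.45 -1.95] t 9.3
row [  1.7  -0.2 102.5] [ 1.000e-04  1.000e-04 -1.233e-01]
```

Request:
{"op": "drive_tool", "data": {"steps": [[2,0,10,0,0,0.145,1],[2,0,20,0,0,0.29,1],[2,0,30,0,0,0.435,1],[2,0,40,0,0,0.58,1],[2,0,50,0,0,0.725,1],[2,0,60,0,0,0.87,1],[2,0,70,0,0,1.015,1],[2,0,80,0,0,1.16,1],[2,0,90,0,0,1.305,1],[2,0,102,0,0,1.447,1],[2,0,102,0,0,1.447,1],[2,0,102,0,0,1.447,1]]}}

```text
clock: 10.5
tcp_pos: [487.5, -303.7, 120.7]
orientation: [0.792, 0.61, 0.0, 0.0]
force: [0.9, 0.5, 0.3]
finger_gap: 88.1
grip_force: 0.0
```

```bash
python3 - <<'E'
from h import *
delta([487.6,-303.4,15],75.1+90)
im,p=cap('wrist','w3.png');print(proj(p,[(487.6,-303.5,50)]))
E
```

```text
cur [ 487.5 -303.7  120.7] yaw -14.79 j [-0.76  0.53  1.41  0.    1.2  -0.5 ] t 10.5
row [  0.3   0.  105.7] [0.0001 0.     0.0019]
[[319.63593129 254.32273909]]
```

View pics/w3.png

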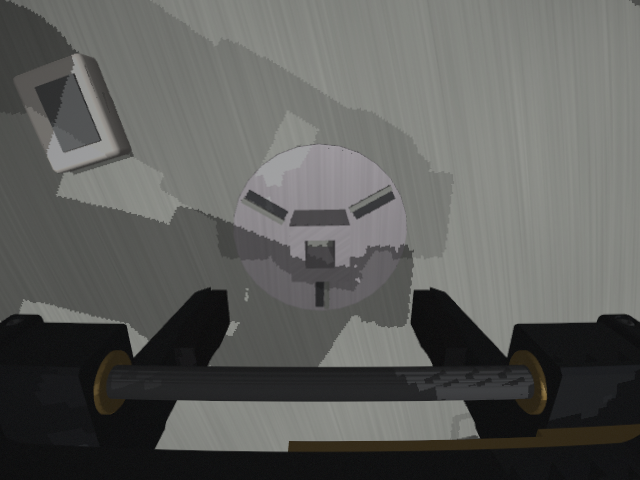

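The hub is square between the fingers with its bore at (320,254), and no blade lies under a finger.

Request:
{"op": "drive_tool", "data": {"steps": [[0,0,30,0,0,0,1],[0,0,60,0,0,0,1],[0,0,85,0,0,0,1],[0,0,98,0,0,0,1],[0,0,104,0,0,0,1],[0,0,105,0,0,0,1],[0,0,105,0,0,0,-1],[0,0,105,0,0,0,-1],[0,0,105,0,0,0,-1],[0,0,105,0,0,0,-1],[0,0,105,0,0,0,-1],[0,0,105,0,0,0,-1],[0,0,105,0,0,0,-1],[0,0,105,0,0,0,-1]]}}

```text
clock: 11.95
tcp_pos: [487.2, -304.3, 15.3]
orientation: [0.794, 0.608, 0.0, 0.0]
force: [0.8, 0.4, 0.9]
finger_gap: 39.9
grip_force: 29.9
```

Request:
{"op": "drive_tool", "data": {"steps": [[0,0,-2,0,0,0,-1],[0,0,-8,0,0,0,-1],[0,0,-20,0,0,0,-1],[0,0,-45,0,0,0,-1],[0,0,-75,0,0,0,-1],[0,0,-110,0,0,0,-1],[10,-2,-145,0,0,0,-1],[30,-5,-180,0,0,0,-1],[60,-10,-210,0,0,-0.03,-1],[95,-15,-230,0,0,-0.06,-1],[130,-21,-240,0,0,-0.09,-1],[165,-26,-240,0,0,-0.12,-1],[200,-32,-240,0,0,-0.15,-1],[235,-38,-240,0,0,-0.18,-1],[270,-43,-240,0,0,-0.21,-1],[305,-49,-240,0,0,-0.24,-1],[340,-54,-240,0,0,-0.27,-1],[370,-59,-240,0,0,-0.3,-1],[390,-62,-240,0,0,-0.33,-1],[400,-64,-240,0,0,-0.35,-1]]}}

```text
clock: 13.95
tcp_pos: [528.9, 100.2, 255.8]
orientation: [0.675, 0.738, 0.0, -0.0]
force: [-0.7, -0.6, -5.4]
finger_gap: 39.5
grip_force: 29.9
```

```bash
python3 - <<'E'
from h import *
delta([535,180,255],5)
p=arm.camera_params('top')
im=cv2.imread('pics/t2.png')
print('tip',onplane(p,[(252,249)],130))
E
```

```text
cur [528.9 100.2 255.8] yaw 5.15 j [-0.03  0.35  1.3   0.    1.5  -0.12] t 13.95
row [78.9 13.2  0.9] [ 0.0002 -0.0002  0.0026]
tip [[529.6553306  294.98598184 130.        ]]
```

Request:
{"op": "drive_tool", "data": {"steps": [[20,2,0,0,0,0,-1],[45,5,0,0,0,0,-1],[70,8,0,0,0,0,-1],[80,9,0,0,0,0,-1],[84,10,0,0,0,0,-1],[84,10,0,0,0,0,-1],[84,10,0,0,0,0,-1]]}}

```text
clock: 14.65
tcp_pos: [532.1, 182.2, 255.3]
orientation: [0.676, 0.737, -0.0, 0.0]
force: [-0.6, -0.5, -3.7]
finger_gap: 39.6
grip_force: 29.9
```

```bash
python3 - <<'E'
from h import *
im,p=cap('wrist','w4.png'); delta([530,295,255],5); s=arm.get_state()
print(proj(p,[(530,295,130),(530,295,92),tuple(s['tcp_pos']+[0,0,35])]))
q=proj(p,[(530,295,120)])[0].astype(int);print(q)
x0,y0=max(q[0]-75,0),max(q[1]-75,0);a=im[y0:y0+150,x0:x0+150,::-1]
b=im[140:340,220:420,::-1];print(x0,y0)
f=lambda a:cv2.convertScaleAbs(cv2.resize(a,(400,400),interpolation=cv2.INTER_CUBIC),alpha=1.5)
cv2.imwrite('pics/c4.png',np.hstack([f(a),f(b)]))
E
```

```text
cur [532.2 182.2 255.3] yaw 4.92 j [ 0.12  0.39  1.23 -0.    1.52  0.03] t 14.7
row [112.6   7.5   0.3] [-0.0001  0.0003 -0.0014]
[[330.05219264  82.7655292 ]
 [328.78315883  88.18757654]
 [319.30478344 352.64723196]]
[329  84]
254 9
```

View pics/c4.png

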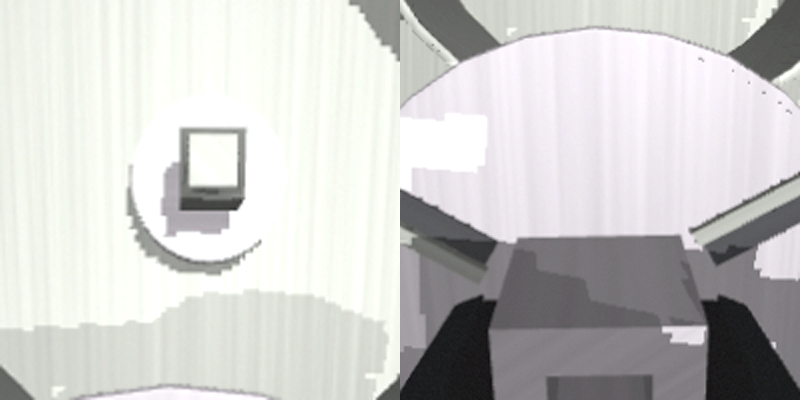

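The left panel shows the shaft's light tip face at (188–239, 134–187), square with the picture, on its round shoulder. The right panel shows the held hub's near top edge at (90–305, 327), with its foot at y≈238.

```bash
python3 - <<'E'
from h import *
im=cv2.imread('pics/w4.png');p=arm.camera_params('wrist');g=cv2.cvtColor(im,cv2.COLOR_BGR2GRAY)
s=arm.get_state();Rt=R.from_quat(s['orientation']);tcp=s['tcp_pos']
x0,y0=254+55,9+40; sub=g[y0:y0+45,x0:x0+45]
sub=cv2.resize(sub,None,fx=4,fy=4,interpolation=cv2.INTER_LINEAR)
for t in(100,115,130):
    n,l,st,c=cv2.connectedComponentsWithStats((sub>t).astype(np.uint8)); i=l[int((68.9-y0)*4),int((333.8-x0)*4)]
    k=cv2.findContours((l==i).astype(np.uint8),cv2.RETR_EXTERNAL,cv2.CHAIN_APPROX_NONE)[0][0].reshape(-1,2)
    P=onplane(p,(k+.5)/4-.5+[x0,y0],130)[:,:2].astype(np.float32);print(t,st[i],cv2.minAreaRect(P))
print('tip eye',onplane(p,[(333.8,68.9)],130),'shoulder',onplane(p,[(331,75.1)],92))
tf=lambda q:Rt.inv().apply(q-tcp)
print('hub top edge tool',tf(onplane(p,[(265,303.6),(372.3,302.3)],tcp[2]+35)))
print('hub foot tool',tf(onplane(p,[(276,259.7),(361.3,258)],tcp[2]-11)))
# held-disc rim, far edge at crop (600,28)
print('rim',tf(onplane(p,[(318.5,153.7)],tcp[2]-11)))
E
```

```text
100 [    0     0   180   180 27677] ((530.1019897460938, 302.76495361328125), (32.80327606201172, 29.93381690979004), 5.017046928405762)
115 [  63   39   75   81 5994] ((531.6854248046875, 304.8217468261719), (13.32309341430664, 13.320348739624023), 5.028961181640625)
130 [  64   40   73   79 5690] ((531.6864624023438, 304.8236999511719), (12.9662446975708, 12.98686408996582), 5.027770519256592)
tip eye [[531.84708977 304.52570685 130.        ]] shoulder [[530.91635754 305.2352859   92.        ]]
hub top edge tool [[ 21.16753153 -19.69774426 -35.00483831]
 [ 21.71815189  19.222708   -35.00763114]]
hub foot tool [[ 19.99886434 -21.29931882  10.99561266]
 [ 20.90853126  20.48077162  10.99252178]]
rim [[70.63187578 -0.41035952 10.97944356]]
```

Request:
{"op": "drive_tool", "data": {"steps": [[10,1,0,0,0,-0.002,-1],[30,2,0,0,0,-0.002,-1],[55,5,0,0,0,-0.002,-1],[80,7,0,0,0,-0.002,-1],[103,9,10,0,0,-0.002,-1],[116,10,25,0,0,-0.002,-1],[121.4,10,45,0,0,-0.002,-1],[121.4,10,65,0,0,-0.002,-1],[121.4,10,78,0,0,-0.002,-1],[121.4,10,80,0,0,-0.002,-1],[121.4,10,80,0,0,-0.002,-1],[121.4,10,80,0,0,-0.002,-1]]}}

```text
clock: 15.9
tcp_pos: [531.8, 304.9, 176.0]
orientation: [0.675, 0.738, 0.001, 0.0]
force: [0.1, -0.1, -4.1]
finger_gap: 39.7
grip_force: 29.9
```

```bash
python3 - <<'E'
from h import *
delta([531.75,304,152],5.03);delta([531.75,304,107],5.03);print(arm.get_state()['force'],arm.get_state()['moment'])
E
```

```text
cur [531.8 304.9 176. ] yaw 5.09 j [ 0.33  0.54  1.22 -0.    1.39  0.24] t 15.9
row [-0.9 -0.2 24. ] [ 0.0013 -0.0003  0.001 ]
cur [531.8 304.9 176. ] yaw 5.09 j [ 0.33  0.54  1.22 -0.    1.39  0.24] t 15.9
row [-1.  -0.3 69. ] [ 0.0013 -0.0003  0.001 ]
[ 0.10075037 -0.13442608 -4.05060667] [-0.00805865  0.05152452  0.0379877 ]
```

Request:
{"op": "drive_tool", "data": {"steps": [[-0.8,0,6,0,0,0.001,-1],[-0.8,0,14,0,0,0.001,-1],[-0.8,0,22,0,0,0.001,-1],[-0.8,0,28,0,0,0.001,-1],[-0.8,0,30,0,0,0.001,-1],[-0.8,0,30,0,0,0.001,-1],[-0.8,0,30,0,0,0.001,-1]]}}

```text
clock: 16.6
tcp_pos: [531.7, 304.2, 145.5]
orientation: [0.675, 0.738, 0.0, 0.0]
force: [0.6, -0.0, -4.0]
finger_gap: 39.8
grip_force: 29.9
```

Request:
{"op": "drive_tool", "data": {"steps": [[0,0,2,0,0,0,-1],[0,0,4,0,0,0,-1],[0,0,6,0,0,0,-1],[0,0,7,0,0,0,-1],[0,0,7,0,0,0,-1]]}}

```text
clock: 17.1
tcp_pos: [531.5, 304.2, 138.0]
orientation: [0.675, 0.738, -0.0, -0.0]
force: [0.3, -0.4, -4.3]
finger_gap: 39.4
grip_force: 29.9
```

Request:
{"op": "drive_tool", "data": {"steps": [[0,0,1.5,0,0,0,-1],[0,0,3,0,0,0,-1],[0,0,4.5,0,0,0,-1],[0,0,6,0,0,0,-1],[0,0,6,0,0,0,-1]]}}

```text
clock: 17.6
tcp_pos: [531.4, 304.1, 132.0]
orientation: [0.675, 0.738, -0.0, -0.0]
force: [-0.6, 0.8, -4.6]
finger_gap: 39.5
grip_force: 29.9
```

Request:
{"op": "drive_tool", "data": {"steps": [[0,0,3,0,0,0,-1],[0,0,6,0,0,0,-1],[0,0,9,0,0,0,-1],[0,0,12,0,0,0,-1],[0,0,15,0,0,0,-1],[0,0,18,0,0,0,-1],[0,0,20,0,0,0,-1],[0,0,22,0,0,0,-1],[0,0,22,0,0,0,-1],[0,0,22,0,0,0,-1]]}}

```text
clock: 18.6
tcp_pos: [531.6, 304.2, 110.3]
orientation: [0.675, 0.738, 0.0, 0.0]
force: [-0.4, -1.0, -3.8]
finger_gap: 39.8
grip_force: 29.9
```

Request:
{"op": "drive_tool", "data": {"steps": [[0,0,1,0,0,0,-1],[0,0,2,0,0,0,-1],[0,0,2.5,0,0,0,-1],[0,0,3,0,0,0,-1],[0,0,3.5,0,0,0,-1],[0,0,3.5,0,0,0,-1]]}}

```text
clock: 19.2
tcp_pos: [531.5, 304.2, 107.3]
orientation: [0.675, 0.738, 0.0, 0.0]
force: [-2.4, -1.1, 1.2]
finger_gap: 39.6
grip_force: 29.9
```

Contact starts at 107.3. I'll press slightly more to confirm it is seated.

Request:
{"op": "drive_tool", "data": {"steps": [[0,0,0.5,0,0,0,-1],[0,0,1,0,0,0,-1],[0,0,1,0,0,0,-1]]}}

```text
clock: 19.5
tcp_pos: [531.6, 304.2, 107.3]
orientation: [0.675, 0.738, 0.0, 0.0]
force: [-5.2, -2.5, 9.6]
finger_gap: 39.7
grip_force: 29.9
```

Request:
{"op": "drive_tool", "data": {"steps": [[0,0,0,0,0,0,1],[0,0,0,0,0,0,1],[0,0,0,0,0,0,1],[0,0,0,0,0,0,1],[0,0,0,0,0,0,1],[0,0,-5,0,0,0,1],[0,0,-20,0,0,0,1],[0,0,-50,0,0,0,1],[0,0,-85,0,0,0,1],[0,0,-120,0,0,0,1],[0,0,-150,0,0,0,1],[0,0,-170,0,0,0,1],[0,0,-170,0,0,0,1],[0,0,-170,0,0,0,1]]}}

```text
clock: 20.9
tcp_pos: [531.4, 304.1, 275.1]
orientation: [0.675, 0.738, -0.0, -0.0]
force: [-0.9, 0.7, -0.2]
finger_gap: 88.2
grip_force: 0.0
```

```bash
python3 - <<'E'
from h import *
im,p=cap('wrist','w5.png');g=cv2.cvtColor(im,cv2.COLOR_RGB2GRAY)
print(arm.get_state()['force'],arm.get_state()['tcp_pos'])
# expected outlines if seated: hub-top near edge, tip face; report grey profile along tool x through the axis
a=np.radians(5.03);x=np.array([-np.sin(a),np.cos(a),0]);y=np.array([np.cos(a),np.sin(a),0]);c=np.array([531.7,304.8,0])
for z in(142,):
    for nm,d in(('along x',x),('along y',y)):
        t=np.arange(-30,31,2.);q=proj(p,[c+k*d+[0,0,z] for k in t])
        print(nm,[(int(k),int(g[int(round(v)),int(round(u))])) for k,(u,v) in zip(t,q)])
print(np.round(proj(p,[c+20*x+[0,0,142],c+20*x+[0,0,96],c+[0,0,142]]),1))
E
```

```text
[-0.32555935 -0.35124497 -0.20985359] [531.17596319 304.01970371 274.36721428]
along x [(-30, 61), (-28, 60), (-26, 46), (-24, 36), (-22, 37), (-20, 42), (-18, 112), (-16, 145), (-14, 149), (-12, 150), (-10, 138), (-8, 75), (-6, 74), (-4, 67), (-2, 126), (0, 131), (2, 129), (4, 129), (6, 130), (8, 130), (10, 118), (12, 157), (14, 157), (16, 157), (18, 155), (20, 123), (22, 76), (24, 76), (26, 76), (28, 76), (30, 150)]
along y [(-30, 151), (-28, 151), (-26, 152), (-24, 148), (-22, 84), (-20, 146), (-18, 156), (-16, 155), (-14, 151), (-12, 152), (-10, 118), (-8, 66), (-6, 113), (-4, 130), (-2, 133), (0, 131), (2, 130), (4, 129), (6, 120), (8, 61), (10, 111), (12, 153), (14, 150), (16, 151), (18, 152), (20, 151), (22, 149), (24, 152), (26, 153), (28, 152), (30, 151)]
[[320.3 204.2]
 [320.2 193.7]
 [320.2 227.4]]
```

```bash
python3 -c "
from cell import arm
print(arm.close_job())"
```

```text
the job is handed in; nothing more can be done
None
```

The job is handed in after about 21 s of robot time. The lid is knob up on the white board, and the square-hub disc is on the drive shaft, hub up and pressed home on the shoulder. Nothing was dropped and no other object was touched; the verdict has not come back.

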